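# Make up two sampling kits at the analysis bench

### The job

Make up the two sampling kits from the stock in the middle of the bench: the slim amber bottle, the squat jar with the black lid and the cardboard carton go into the three-cell tray, the square white bottle and the steel line filter into the two-cell tray. Stand each one upright in the middle of a cell of its own, whichever cell of its tray you like, setting it down rather than dropping it. Leave the rubber stopper, the beaker and the vial rack where they are.

Things in the scene. Friction and masses are not known exactly. Their poses are not given: they have to be found in the camera images.
- amber_mid (a point): Slim amber glass bottle with a white screw cap, the tallest of the stock: glass body 34 mm in diameter and straight up to 50 mm, then a shoulder, cap 25 mm in diameter, 75 mm high over all, about 90 g. Point: on its axis, half-way up (37.5 mm above its base); z is its upright axis; loose, stands on its flat base on the worktop at the start
- jar_mid (a point): Squat round sample jar, white with a broad black screw lid: body 50 mm in diameter, lid 52 mm in diameter over the top 16 mm, 46 mm high over all, about 80 g. Point: on its axis, half-way up (23 mm above its base); z is its upright axis; loose, stands on its flat base on the worktop at the start
- carton_mid (a point): Small closed cardboard carton of vials, solid block with a paper band: 50 mm along its x, 34 mm along its y, 50 mm high, about 60 g. Point: its centre (25 mm above its base); z is its upright axis; loose, stands on its flat base on the worktop at the start
- square_mid (a point): Square white plastic bottle with a grey cap: body 40 x 40 mm (sides along its x and y, corners rounded), 46 mm high, then a short neck and a cap 25 mm in diameter, 66 mm high over all, about 90 g. Point: on its axis, half-way up (33 mm above its base); z is its upright axis; loose, stands on its flat base on the worktop at the start
- filter_mid (a point): Bare steel line filter: cylinder 40 mm in diameter and 44 mm high with a narrow groove at mid-height and a thin pipe stub 10 mm in diameter on top, 56 mm high over all, about 180 g. Point: on its axis, half-way up over all (28 mm above its base); z is its upright axis; loose, stands on its flat base on the worktop at the start
- tray3: White kit tray with three square cells in one row, standing fixed on the worktop: 232 mm along its x by 80 mm along its y, 14 mm high, walls and floor 4 mm thick. Origin: centre of its underside. Cells 72 x 72 mm inside, their centres at x = -76, 0 and +76 mm, y = 0; the cell floor is 4 mm above the worktop, the walls rise 10 mm above that floor
- tray2: White kit tray with two square cells in one row, otherwise as the three-cell tray: 156 mm along its x by 80 mm along its y, 14 mm high, fixed. Origin: centre of its underside. Cells 72 x 72 mm inside, centres at x = -38 and +38 mm, y = 0; cell floor 4 mm above the worktop
- stopper: Dull red rubber stopper among the stock, a plain cone frustum: 44 mm in diameter at the base, 34 mm at the top, 36 mm high; loose, belongs to no kit. Origin: centre of its underside
- beaker: Empty glass beaker, 70 mm across the rim, 70 mm high, loose, standing beyond the stock; not part of the job. Origin: centre of its underside
- rack: Grey rack of small capped vials, 60 mm along its x by 140 mm along its y, 42 mm high, loose, beyond the stock; not part of the job. Origin: centre of its underside
Not all that is in view belongs to the job. What is shaped like the tray3 but purple or red is not meant. What is shaped like the part that bears carton_mid but green is not meant.

How it is judged:
By the outcome, as a careful person would: the job done as asked, in the order asked, and still so for the second after the job is handed in, with the robot touching nothing.
It also fails if it takes over 144 s, if anything falls off the work surface, if the arm or the gripper's body presses on something with over 40 N, if the wrist force passes 120 N, or if a joint passes its speed limit or range.

### The arm

A 6-joint arm with a two-finger parallel gripper is mounted at the origin on the work surface. World frame = base frame: x ahead of the robot, y to its left, z up, the work surface at z = 0. Lengths are in m, angles in rad, forces in N, time in s.
With the tool pointing down it reaches from about 0.25 to 0.775 m from the base axis. Payload 4 kg.
Tool frame: the origin (TCP) lies at the very end of the fingers, on their centre line; the grasp point (between the pads) lies 19 mm behind it; z points along the fingers, y is the direction in which the jaws open and shut (so a half turn about z gives the same grasp; the last joint's range is limited). The gripper opens to 94 mm and grips with 3 to 60 N. Pads are 16 mm wide; open, the fingers measure 119 mm over their backs; the gripper's body (75 mm by 177 mm) begins 78 mm behind the grasp point.
Start: joints at [-1.365, 0.087, 1.371, -0, 1.684, -0.103], TCP at [0.167, -0.524, 0.206] pointing down, gripper open.
Joint ranges: [-3.1, 3.1], [-0.76, 2.03], [0.27, 2.55], [-1.08, 4.22], [0.17, 2.65], [-2.57, 2.57]. Speed limits (rad/s): [2.79, 2.79, 3.14, 3.14, 3.14, 3.14].

### API

Orientations are given as [roll, pitch, yaw] about the fixed x, y, z axes, in that order (R = Rz(yaw) Ry(pitch) Rx(roll)).
In Python, from bench import robot, cams, models gives the robot as it stands.
- The arm moves only by the tool step_arm, never from a script. Its argument "series" is a list of rows, each a list of 5 numbers: the gripper command: -1 is shut, 1 is fully open, values between are in proportion, then the shift along the tool's x, y, z in mm, then the turn about the tool's z in degrees. A call has 1 to 20 rows; each row is the pose to reach, as a shift and turn from the pose commanded when the call began, along the tool's axes at that moment; what a row does not reach only later rows make up. A row lasts 1/8 s, in which the tool goes at most 62.5 mm and 10.7 degrees, less where a joint would pass 70% of its speed; a pose out of reach is approached as far as the arm can. A call with a gripper value outside its range is refused whole. The fingers move at their own pace and stop on an object; the grip force is fixed at half the most. Time passes only in rows, so rows that repeat a pose let the fingers close. It gives the time, the measured TCP pose, the force and the opening at its end, in the units of the state.
- robot.get_obs(): the state, without advancing time (a new reading comes with each control period).
- cams.snapshot(name): name is "side" or "top" or "wrist"; returns a dict with "pixels" (384x512x3 uint8, red, green, blue), "fov_y" (degrees; the focal length in pixels is half the picture's height over the tangent of half this angle, whatever the lens; pixels are square), "cx", "cy" (the principal point, pixels), "R" (3x3) and "t" (3): a world point X has camera coordinates R X + t. Camera axes: x right, y down, z forward; pixel columns grow to the right and rows downward; lengths in m; the calibration is good to about 2 mm. The wrist camera is an equidistant fisheye: a pixel r from the principal point sees the ray r / f radians off the axis. A picture is of the moment at which its call begins. There is no depth.
- robot.close_job(): hands the job in, once; it reports no verdict.
Trained networks look in a picture, given as the dict that the camera call returned (one of the last four; its "shot" number tells which), for a name from the list of things; names that differ only in an ending like _2 or _b are one class to them, and where a whole thing is asked for, a point or a joint stands for the part that bears it (a point fixed in the world has none). Each returns a list of dicts, best first, with "p" (0 to 1); they miss things now and then, are a little off and sometimes report something else, mostly with a low value. They report only what shows in the picture. A call takes as long as a camera call. They do not tell look-alikes from the thing itself.
- models.find_in(picture, label): "position" ([x, y, z] in m, in world coordinates, good to about 4 mm: the middle of the surface that is visible of it).
- models.pinpoint(picture, label): "position" ([x, y, z] in m, in world coordinates, good to about 4 mm: a listed point, or the origin of a listed thing).
The state is a dict: "time": time; "joint_positions": joint angles; "qvel": joint speeds; "joint_torque": joint torques, N m; "tool_pos": TCP position; "ee_rot": TCP orientation; "wrist_force": force on the tool from outside, world axes, zero at the start; "wrist_torque": the same for the moment, N m; "width": finger opening in m.
Only numpy, scipy, OpenCV 4.12 (cv2) and the standard library are available. Lean on these libraries where they do the work, as an engineer would, in place of code of your own. Each camera call takes 0.05 s, during which the arm holds its last target. There are 200 camera calls.

## Working session

There is one attempt and no reset: what is moved stays moved. The work goes in short steps, Python scripts to look and compute and a tool call to move; the robot and the scene stay as the last step left them, time stands still between calls to the robot, and variables do not carry over. Pictures are saved under pics/ and viewed, about 12 in all and at most 16, crops included, and the job is handed in when it is done.

Besides the shell and the picture viewer there is one more tool, called after ">>>" by a JSON object that holds its "op" and its "data". step_arm: Moves the arm, as the interface text tells. Its arguments: {"type":"object","properties":{"series":{"type":"array","items":{"type":"array","items":{"type":"number"}}}},"required":["series"]}

```bash
mkdir -p pics
python3 - <<'E'
from bench import robot,cams,models
import cv2,numpy as np
o=robot.get_obs();print(o['time'],o['tool_pos'],o['ee_rot'],o['width'])
for n in ['top','side']:
    s=cams.snapshot(n);cv2.imwrite(f'pics/{n}0.png',s['pixels'][:,:,::-1])
    print(n,s['fov_y'],s['cx'],s['cy'])
    for l in ['amber_mid','jar_mid','carton_mid','square_mid','filter_mid','tray3','tray2','stopper','beaker','rack']:
        for d in models.pinpoint(s,l)[:3]:
            X=np.array(d['position']);c=s['R']@X+s['t'];f=192/np.tan(np.radians(s['fov_y']/2))
            print(l,np.round(X,3),round(d['p'],2),np.round(f*c[:2]/c[2]+[s['cx'],s['cy']]))
E
```

```text
0.0 [ 0.16700919 -0.5234483   0.20431124] [-3.13938557e+00 -1.70238861e-04  3.08774517e-01] 0.09379252311945104
top 45.289542446566 250.0821120456611 193.7879025366651
amber_mid [0.457 0.099 0.037] 0.52 [254. 226.]
jar_mid [0.667 0.081 0.025] 0.65 [254. 144.]
carton_mid [ 0.506 -0.012  0.024] 0.87 [297. 203.]
carton_mid [ 0.573 -0.085  0.02 ] 0.67 [323. 174.]
square_mid [ 0.65  -0.084  0.033] 0.82 [319. 143.]
filter_mid [ 0.465 -0.105  0.029] 0.82 [337. 215.]
filter_mid [ 0.573 -0.089  0.019] 0.47 [325. 174.]
tray3 [ 0.538  0.28  -0.003] 0.94 [180. 203.]
tray3 [ 0.53  -0.288  0.   ] 0.81 [404. 185.]
tray3 [0.52  0.509 0.002] 0.78 [ 88. 218.]
tray2 [ 0.538  0.28  -0.003] 0.94 [180. 203.]
tray2 [ 0.53  -0.288  0.   ] 0.81 [404. 185.]
tray2 [0.52  0.509 0.002] 0.78 [ 88. 218.]
stopper [ 0.57   0.085 -0.001] 0.64 [256. 183.]
beaker [ 0.775 -0.129  0.003] 0.84 [329. 100.]
beaker [ 0.54   0.281 -0.   ] 0.32 [179. 202.]
rack [ 0.789  0.113 -0.001] 0.73 [237. 104.]
rack [0.537 0.283 0.   ] 0.73 [178. 203.]
side 52.4875413360142 263.9041368048539 189.15798994664016
amber_mid [0.459 0.091 0.038] 0.59 [287. 194.]
jar_mid [0.667 0.081 0.017] 0.86 [218. 175.]
carton_mid [ 0.505 -0.012  0.024] 0.74 [287. 172.]
carton_mid [ 0.572 -0.09   0.026] 0.73 [277. 151.]
carton_mid [ 0.776 -0.13  -0.004] 0.19 [224. 137.]
square_mid [ 0.648 -0.088  0.036] 0.8 [253. 142.]
filter_mid [ 0.46  -0.099  0.026] 0.71 [314. 160.]
tray3 [0.518 0.51  0.001] 0.94 [161. 327.]
tray3 [ 0.542  0.278 -0.001] 0.73 [219. 242.]
tray3 [0.264 0.314 0.004] 0.64 [331. 300.]
tray2 [0.518 0.51  0.001] 0.94 [161. 327.]
tray2 [ 0.542  0.278 -0.001] 0.73 [219. 242.]
tray2 [0.264 0.314 0.004] 0.64 [331. 300.]
stopper [ 0.539  0.277 -0.002] 0.58 [220. 242.]
stopper [ 0.573  0.082 -0.001] 0.54 [248. 191.]
beaker [ 0.779 -0.128 -0.002] 0.7 [223. 136.]
rack [ 0.79   0.114 -0.   ] 0.95 [174. 174.]
```

Run:
```python
import cv2
im=cv2.imread('pics/top0.png')
cv2.imwrite('pics/top0c.png',cv2.resize(im[70:300,50:480],None,fx=1.86,fy=1.86,interpolation=cv2.INTER_CUBIC))
```

```text
(no output)
```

View pics/top0c.png

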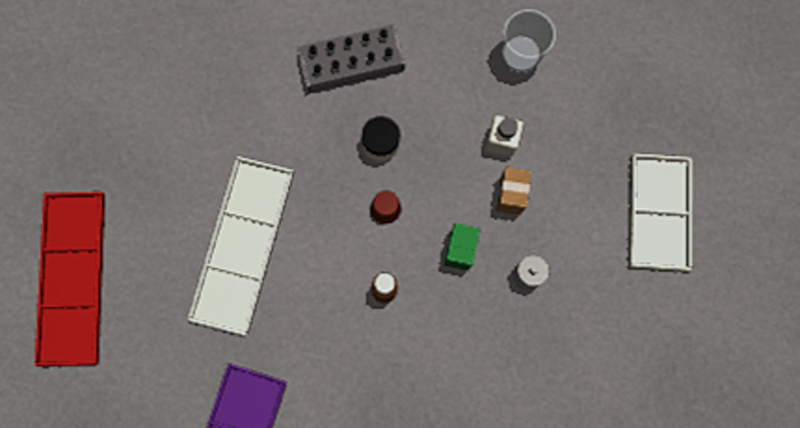

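View pics/side0.png

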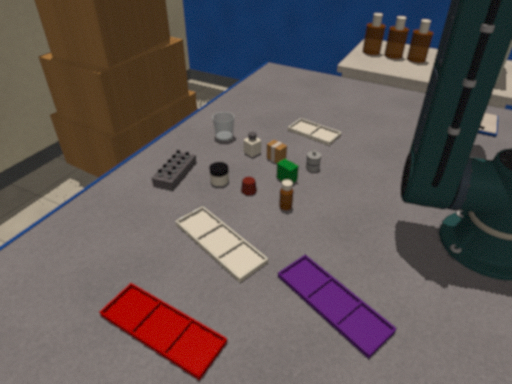

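Top crop: the white three-cell tray is at (242,245); the red (70,280) and purple (245,400) trays are not meant. The brown banded carton is at (515,188) and is the one meant; the green block at (463,245) is not. The white two-cell tray is at (660,212). Next I rectify the top view to get orientations.

```bash
cat > h.py <<'E'
from bench import robot,cams,models
import cv2,numpy as np
def f_(s): return 192/np.tan(np.radians(s['fov_y']/2))
def rect(s,z,x0,x1,y0,y1,k=1000.):
    "metric image of plane z: row 0 = x1, col 0 = y1 (left)"
    f=f_(s);K=np.array([[f,0,s['cx']],[0,f,s['cy']],[0,0,1]])
    R,t=np.array(s['R']),np.array(s['t'])
    H=K@np.c_[R[:,0],R[:,1],R[:,2]*z+t]
    A=np.array([[0,-1/k,x1],[-1/k,0,y1],[0,0,1]])
    return cv2.warpPerspective(s['pixels'],H@A,(int((y1-y0)*k),int((x1-x0)*k)),flags=cv2.WARP_INVERSE_MAP|cv2.INTER_CUBIC)
E
python3 - <<'E'
from h import *
s=cams.snapshot('top')
def box(name,z,x,y,r,test):
    im=rect(s,z,x-r,x+r,y-r,y+r).astype(int)
    m=test(im).astype(np.uint8)*255
    m=cv2.morphologyEx(m,cv2.MORPH_CLOSE,np.ones((9,9)))
    c=max(cv2.findContours(m,0,1)[0],key=cv2.contourArea)
    b=cv2.boxPoints(cv2.minAreaRect(c))
    w=np.c_[x+r-b[:,1]/1000,y+r-b[:,0]/1000]
    e=np.diff(np.r_[w,w[:1]],axis=0);L=np.hypot(*e.T);i=L.argmax()
    print(name,'c',w.mean(0).round(4),'L',L.round(3)[:2],'long yaw deg',np.degrees(np.arctan2(e[i,1],e[i,0])).round(1))
    return im.astype(np.uint8)
white=lambda im:im.min(2)>140
box('tray3',.014,.54,.28,.16,white)
box('tray2',.014,.53,-.288,.14,white)
br=lambda im:(im[...,0]-im[...,2]>40)|(im.min(2)>150)
a=box('carton',.05,.572,-.087,.05,br)
b=box('square',.046,.649,-.086,.05,lambda im:im.min(2)>140)
c=rect(s,.044,.415,.515,-.155,-.055)
d=rect(s,.05,.41,.51,.045,.145); e=rect(s,.046,.617,.717,.03,.13)
cv2.imwrite('pics/objs.png',cv2.resize(np.hstack([a,b,c,d,e]),None,fx=1.6,fy=1.6)[:,:,::-1])
g=box('green',.05,.505,-.012,.05,lambda im:im[...,1]-im[...,0]>30)
def circ(n,z,x,y,t):
    im=rect(s,z,x-.05,x+.05,y-.05,y+.05).astype(int)
    c=max(cv2.findContours(t(im).astype(np.uint8),0,1)[0],key=cv2.contourArea)
    (u,v),r=cv2.minEnclosingCircle(c);print(n,round(x+.05-v/1000,4),round(y+.05-u/1000,4),'d',2*r)
circ('cap',.075,.457,.095,lambda i:i.min(2)>130)
circ('lid',.046,.667,.081,lambda i:i.max(2)<35)
circ('filter',.044,.463,-.102,lambda i:i.min(2)>125)
E
```

```text
tray3 c [0.5414 0.2781] L [0.232 0.082] long yaw deg -19.9
tray2 c [ 0.5324 -0.2888] L [0.157 0.081] long yaw deg -9.9
carton c [ 0.5745 -0.0896] L [0.051 0.035] long yaw deg -14.6
square c [ 0.6532 -0.0881] L [0.038 0.038] long yaw deg -19.3Traceback (most recent call last):
  File "<stdin>", line 21, in <module>
    return _nx.concatenate(arrs, 1, dtype=dtype, casting=casting)
           ~~~~~~~~~~~~~~~^^^^^^^^^^^^^^^^^^^^^^^^^^^^^^^^^^^^^^^
ValueError: all the input array dimensions except for the concatenation axis must match exactly, but along dimension 0, the array at index 0 has size 100 and the array at index 4 has size 99
```

```bash
sed -i 's/(int((y1-y0)\*k),int((x1-x0)\*k))/(round((y1-y0)*k),round((x1-x0)*k))/' h.py
python3 - <<'E'
from h import *
s=cams.snapshot('top')
im=[rect(s,z,x-.05,x+.05,y-.05,y+.05) for z,x,y in [(.05,.5745,-.0896),(.046,.6532,-.0881),(.044,.463,-.102),(.075,.457,.095),(.046,.667,.081)]]
for q in im: q[50,::6]=255;q[::6,50]=255
cv2.imwrite('pics/objs.png',cv2.resize(np.hstack(im),None,fx=1.6,fy=1.6)[:,:,::-1])
def circ(n,z,x,y,t):
    im=rect(s,z,x-.05,x+.05,y-.05,y+.05).astype(int)
    c=max(cv2.findContours(t(im).astype(np.uint8),0,1)[0],key=cv2.contourArea)
    (u,v),r=cv2.minEnclosingCircle(c);print(n,round(x+.05-v/1000,4),round(y+.05-u/1000,4),'d',2*r)
circ('cap',.075,.457,.095,lambda i:i.min(2)>130)
circ('lid',.046,.667,.081,lambda i:i.max(2)<35)
circ('filter',.044,.463,-.102,lambda i:i.min(2)>115)
circ('stopper',.036,.571,.084,lambda i:i[...,0]-i[...,1]>25)
E
```

```text
cap 0.462 0.0939 d 25.39021873474121
lid 0.662 0.0795 d 53.226131439208984
filter 0.4775 -0.1218 d 91.90715789794922
stopper 0.5709 0.0802 d 38.566917419433594
```

View pics/objs.png

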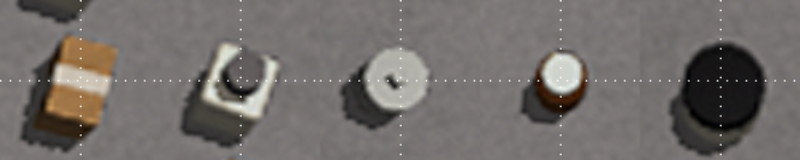

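Objs strip: the carton (brown, white band), square bottle (grey cap), filter (stub), amber bottle and jar lid are each centred in their own panel, so the positions agree. I start with the amber bottle.

```bash
cat >> h.py <<'E'
def go(x,y,z,psi):
    o=robot.get_obs();p=np.array(o['tool_pos']);a=o['ee_rot'][2]
    d=np.array([x,y,z])-p;c,s=np.cos(a),np.sin(a)
    t=(np.degrees(a)-psi+180)%360-180
    print('t',round(o['time'],2),'at',p.round(4),np.degrees(a).round(1),'w',round(o['width'],4),'F',np.round(o['wrist_force'],1))
    print('move',np.round([c*d[0]+s*d[1],s*d[0]-c*d[1],-d[2]],4)*1000,'turn',round(t,1))
def look(label):
    for n in ['wrist','top','side']:
        s=cams.snapshot(n)
        for d in models.pinpoint(s,label)[:2]:print(n,np.round(d['position'],4),round(d['p'],2))
E
python3 -c "
from h import *
go(.46,.094,.15,0)"
```

```text
t 1.2 at [ 0.1671 -0.524   0.2055] 17.7 w 0.094 F [-0.2  0.2 -0.6]
move [ 466.8 -499.8   55.5] turn 17.7
```

>>> {"op": "step_arm", "data": {"series": [[0.4, 467, -500, 20, 17.7], [0.4, 467, -500, 20, 17.7], [0.4, 467, -500, 20, 17.7], [0.4, 467, -500, 20, 17.7], [0.4, 467, -500, 20, 17.7], [0.4, 467, -500, 20, 17.7], [0.4, 467, -500, 20, 17.7], [0.4, 467, -500, 20, 17.7], [0.4, 467, -500, 20, 17.7], [0.4, 467, -500, 20, 17.7], [0.4, 467, -500, 20, 17.7], [0.4, 467, -500, 20, 17.7], [0.4, 467, -500, 20, 17.7], [0.4, 467, -500, 55, 17.7], [0.4, 467, -500, 55, 17.7], [0.4, 467, -500, 55, 17.7]]}}

```text
time: 3.2
tool_pos: [0.4603, 0.0932, 0.1516]
ee_rot: [3.141, -0.001, -0.002]
wrist_force: [-0.4, -0.3, 0.6]
width: 0.0656
```

```bash
python3 -c "
from h import *
look('amber_mid')
go(.46,.094,.016,0)
cv2.imwrite('pics/w1.png',cams.snapshot('wrist')['pixels'][:,:,::-1])"
```

```text
wrist [0.458  0.0945 0.0391] 0.9
top [0.4568 0.0979 0.0356] 0.41
side [0.461  0.0923 0.0345] 0.54
t 3.5 at [0.4606 0.0942 0.1513] -0.0 w 0.0656 F [ 0.7 -0.6 -0.4]
move [ -0.6   0.2 135.3] turn -0.0
```

View pics/w1.png

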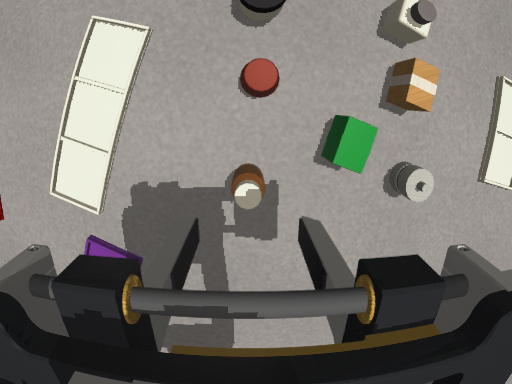

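Wrist view: the amber bottle at (248,188) sits between the fingers, which fits all three estimates. I descend and grip.

>>> {"op": "step_arm", "data": {"series": [[0.4, -1, 0, 40, 0], [0.4, -1, 0, 80, 0], [0.4, -1, 0, 110, 0], [0.4, -1, 0, 125, 0], [0.4, -1, 0, 135, 0], [0.4, -1, 0, 135, 0], [-0.4, -1, 0, 135, 0], [-0.4, -1, 0, 135, 0], [-0.4, -1, 0, 135, 0], [-0.4, -1, 0, 135, 0], [-0.4, -1, 0, 135, 0], [-0.4, -1, 0, 115, 0], [-0.4, -1, 0, 90, 0], [-0.4, -1, 0, 40, 0], [-0.4, -1, 0, 0, 0], [-0.4, -1, 0, 0, 0]]}}

```text
time: 5.55
tool_pos: [0.4614, 0.0945, 0.154]
ee_rot: [-3.141, -0.008, -0.0]
wrist_force: [0.2, 0.4, -1.2]
width: 0.0332
```

```bash
python3 -c "
from h import *
look('amber_mid')
go(.470,.304,.14,0)"
```

```text
wrist [0.4589 0.0941 0.178 ] 0.63
side [0.4592 0.0915 0.1652] 0.73
side [ 0.4647 -0.0951  0.0267] 0.69
t 5.85 at [0.4579 0.0942 0.1482] -0.0 w 0.033 F [ 0.1 -0.7 -1.5]
move [  12.1 -209.8    8.2] turn -0.0
```

>>> {"op": "step_arm", "data": {"series": [[-0.4, 11, -50, 0, 0], [-0.4, 11, -100, 0, 0], [-0.4, 11, -150, 0, 0], [-0.4, 11, -190, 0, 0], [-0.4, 11, -210, 0, 0], [-0.4, 11, -210, 0, 0], [-0.4, 11, -210, 40, 0], [-0.4, 11, -210, 80, 0], [-0.4, 11, -210, 110, 0], [-0.4, 11, -210, 122, 0], [-0.4, 11, -210, 127, 0], [-0.4, 11, -210, 130.5, 0], [-0.4, 11, -210, 130.5, 0], [-0.4, 11, -210, 130.5, 0]]}}

```text
time: 7.6
tool_pos: [0.4707, 0.3046, 0.0209]
ee_rot: [-3.141, -0.002, 0.0]
wrist_force: [-1.4, 0.3, -1.1]
width: 0.0334
```

```bash
python3 -c "
from h import *
look('amber_mid')
go(.470,.304,.0205,0)"
```

```text
wrist [0.4696 0.3033 0.0445] 0.93
side [0.4716 0.3033 0.0391] 0.64
t 7.9 at [0.4702 0.3044 0.0201] 0.0 w 0.0331 F [ 0.4 -0.9 -0.9]
move [-0.2  0.4 -0.4] turn 0.0
```

>>> {"op": "step_arm", "data": {"series": [[-0.4, 0, 0, 0.5, 0], [-0.4, 0, 0, 0.5, 0], [0.15, 0, 0, 0.5, 0], [0.15, 0, 0, 0.5, 0], [0.15, 0, 0, 0.5, 0], [0.15, 0, 0, 0.5, 0], [0.15, 0, 0, -30, 0], [0.15, 0, 0, -80, 0], [0.15, 0, 0, -130, 0], [0.6, 50, 60, -130, 0], [0.6, 100, 120, -130, 0], [0.6, 150, 180, -130, 0], [0.6, 192, 224, -130, 0], [0.6, 192, 224, -130, 0], [0.6, 192, 224, -130, 0], [0.6, 192, 224, -130, 0]]}}

```text
time: 9.9
tool_pos: [0.6616, 0.0808, 0.1496]
ee_rot: [-3.141, 0.001, -0.0]
wrist_force: [-0.8, 0.1, 0.1]
width: 0.075
```

```bash
python3 -c "
from h import *
look('amber_mid');look('jar_mid')
go(.662,.080,.0165,0)
cv2.imwrite('pics/w2.png',cams.snapshot('wrist')['pixels'][:,:,::-1])"
```

```text
wrist [ 0.7905  0.1119 -0.0016] 0.51
top [0.4699 0.3053 0.0405] 0.71
side [0.4707 0.3016 0.0416] 0.78
wrist [0.6637 0.0828 0.0178] 0.94
top [0.6692 0.0822 0.0201] 0.42
side [0.6645 0.0831 0.0196] 0.89
t 10.5 at [0.662  0.0804 0.15  ] 0.0 w 0.0751 F [ 0.9 -0.1  0.7]
move [ -0.    0.4 133.5] turn 0.0
```

View pics/w2.png

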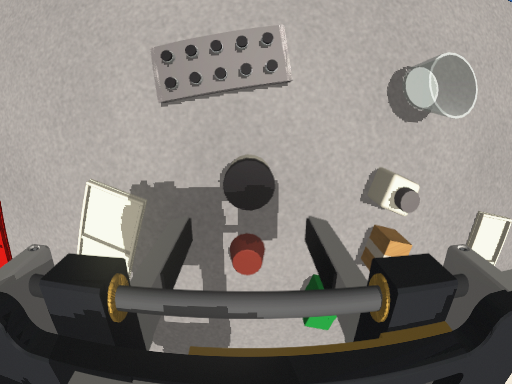

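Wrist view: the jar lid at (248,183) is centred between the fingers, where the amber bottle was. The amber bottle stands at its cell centre. I grip the jar.

>>> {"op": "step_arm", "data": {"series": [[0.6, 1, -1, 40, 0], [0.6, 1, -1, 80, 0], [0.6, 1, -1, 110, 0], [0.6, 1, -1, 125, 0], [0.6, 1, -1, 134, 0], [0.6, 1, -1, 134, 0], [-0.1, 1, -1, 134, 0], [-0.1, 1, -1, 134, 0], [-0.1, 1, -1, 134, 0], [-0.1, 1, -1, 134, 0], [-0.1, 1, -1, 134, 0], [-0.1, 1, -1, 115, 0], [-0.1, 1, -1, 90, 0], [-0.1, 1, -1, 40, 0], [-0.1, 1, -1, 0, 0], [-0.1, 1, -1, 0, 0]]}}

```text
time: 12.55
tool_pos: [0.6656, 0.0815, 0.1561]
ee_rot: [-3.141, -0.01, -0.0]
wrist_force: [-0.7, 0.3, -0.5]
width: 0.0515
```

```bash
python3 -c "
from h import *
look('jar_mid')
go(.5414,.2781,.14,0)"
```

```text
wrist [0.6663 0.0873 0.1587] 0.93
top [0.67   0.083  0.1559] 0.54
side [0.661  0.0851 0.1476] 0.8
t 12.85 at [0.6618 0.0812 0.1471] -0.0 w 0.0511 F [-0.4 -0.6 -0.6]
move [-120.5 -196.9    7.1] turn -0.0
```

>>> {"op": "step_arm", "data": {"series": [[-0.1, -30, -50, 0, 0], [-0.1, -60, -100, 0, 0], [-0.1, -90, -150, 0, 0], [-0.1, -122, -190, 0, 0], [-0.1, -122, -197, 0, 0], [-0.1, -122, -197, 0, 0], [-0.1, -122, -197, 40, 0], [-0.1, -122, -197, 80, 0], [-0.1, -122, -197, 110, 0], [-0.1, -122, -197, 122, 0], [-0.1, -122, -197, 127, 0], [-0.1, -122, -197, 130, 0], [-0.1, -122, -197, 130, 0], [-0.1, -122, -197, 130, 0]]}}

```text
time: 14.6
tool_pos: [0.5417, 0.2786, 0.021]
ee_rot: [-3.141, -0.002, 0.0]
wrist_force: [-0.2, -0.0, 0.1]
width: 0.0515
```

```bash
python3 -c "
from h import *
look('jar_mid')
go(.5414,.2781,.0205,0)"
```

```text
wrist [0.54   0.2824 0.0244] 0.86
top [0.5471 0.2771 0.0273] 0.49
side [0.5456 0.2828 0.0214] 0.7
t 14.9 at [0.5417 0.2785 0.021 ] 0.0 w 0.0515 F [-0.8  0.1  3.5]
move [-0.3  0.4  0.5] turn 0.0
```

>>> {"op": "step_arm", "data": {"series": [[0.38, 0, 0, 0, 0], [0.38, 0, 0, 0, 0], [0.38, 0, 0, 0, 0], [0.38, 0, 0, 0, 0], [0.38, 0, 0, -30, 0], [0.38, 0, 0, -80, 0], [0.38, 0, 0, -130, 0], [0.38, 5, 60, -130, 0], [0.38, 10, 120, -130, 5], [0.38, 15, 180, -130, 10], [0.38, 20, 240, -130, 14.6], [0.38, 26, 300, -130, 14.6], [0.38, 33, 350, -130, 14.6], [0.38, 33, 367, -130, 14.6], [0.38, 33, 367, -130, 14.6], [0.38, 33, 367, -130, 14.6], [0.38, 33, 367, -130, 14.6]]}}

```text
time: 17.02
tool_pos: [0.5741, -0.087, 0.1501]
ee_rot: [-3.141, -0.0, -0.252]
wrist_force: [0.9, 0.2, -0.1]
width: 0.0644
```

```bash
python3 -c "
from h import *
look('jar_mid');look('carton_mid')
go(.5735,-.089,.0165,-14.6)
cv2.imwrite('pics/w3.png',cams.snapshot('wrist')['pixels'][:,:,::-1])"
```

```text
wrist [0.5426 0.2813 0.0262] 0.64
top [0.5471 0.2798 0.0279] 0.85
side [0.5421 0.2802 0.0213] 0.87
wrist [ 0.576  -0.0919  0.0243] 0.94
wrist [ 0.5092 -0.0124  0.0288] 0.7
top [ 0.5064 -0.009   0.0239] 0.89
top [ 0.5753 -0.0863  0.0198] 0.69
side [ 0.5054 -0.0104  0.0229] 0.71
side [ 0.571  -0.0878  0.0259] 0.6
t 17.62 at [ 0.5741 -0.0888  0.15  ] -14.6 w 0.0648 F [-0.7  0.   0.5]
move [ -0.5   0.3 133.5] turn -0.0
```

View pics/w3.png

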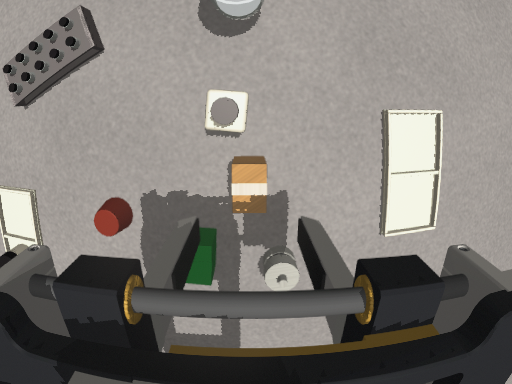

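Wrist view: the brown banded carton at (249,185) is centred and square to the jaws; the green one at (205,255) is clear of the fingers. I grip the carton.

>>> {"op": "step_arm", "data": {"series": [[0.38, 0, 0, 40, 0], [0.38, 0, 0, 80, 0], [0.38, 0, 0, 110, 0], [0.38, 0, 0, 125, 0], [0.38, 0, 0, 134, 0], [0.38, 0, 0, 134, 0], [-0.4, 0, 0, 134, 0], [-0.4, 0, 0, 134, 0], [-0.4, 0, 0, 134, 0], [-0.4, 0, 0, 134, 0], [-0.4, 0, 0, 134, 0], [-0.4, 0, 0, 115, 0], [-0.4, 0, 0, 90, 0], [-0.4, 0, 0, 40, 0], [-0.4, 0, 0, 0, 0], [-0.4, 0, 0, 0, 0], [-0.4, 0, 0, 0, 0]]}}

```text
time: 19.8
tool_pos: [0.5736, -0.0886, 0.1495]
ee_rot: [3.142, 0.001, -0.255]
wrist_force: [0.5, 0.6, -0.9]
width: 0.0336
```

```bash
python3 -c "
from h import *
look('carton_mid')
go(.6129,.2522,.1505,-19.9)"
```

```text
wrist [ 0.5086 -0.0136  0.028 ] 0.73
wrist [ 0.5724 -0.0898  0.1587] 0.61
top [ 0.5077 -0.0089  0.027 ] 0.57
side [ 0.5738 -0.0853  0.1563] 0.92
side [ 0.5052 -0.0108  0.0234] 0.63
t 20.1 at [ 0.5734 -0.0886  0.1485] -14.6 w 0.0338 F [ 0.2  1.  -0.3]
move [ -47.7 -339.7   -2. ] turn 5.3
```

>>> {"op": "step_arm", "data": {"series": [[-0.4, -8, -55, 0, 0], [-0.4, -16, -110, 0, 0], [-0.4, -24, -165, 0, 2], [-0.4, -32, -220, 0, 5.3], [-0.4, -40, -275, 0, 5.3], [-0.4, -48, -325, 0, 5.3], [-0.4, -48, -340, 0, 5.3], [-0.4, -48, -340, 0, 5.3], [-0.4, -48, -340, 40, 5.3], [-0.4, -48, -340, 80, 5.3], [-0.4, -48, -340, 110, 5.3], [-0.4, -48, -340, 122, 5.3], [-0.4, -48, -340, 127, 5.3], [-0.4, -48, -340, 130, 5.3], [-0.4, -48, -340, 130, 5.3], [-0.4, -48, -340, 130, 5.3]]}}

```text
time: 22.1
tool_pos: [0.614, 0.2526, 0.0211]
ee_rot: [-3.141, -0.002, -0.347]
wrist_force: [0.5, -1.2, 0.1]
width: 0.034
```

```bash
python3 -c "
from h import *
look('carton_mid')
go(.6129,.2522,.0205,-19.9)
s=cams.snapshot('wrist')
go(.653,-.087,.1505,-19.5)"
```

```text
wrist [0.6135 0.2514 0.0297] 0.71
top [ 0.508  -0.0132  0.0227] 0.93
top [0.6134 0.2548 0.0243] 0.51
side [ 0.5031 -0.0135  0.022 ] 0.76
side [0.6117 0.255  0.0277] 0.7
t 22.4 at [0.6136 0.2526 0.0205] -19.9 w 0.0339 F [ 0.3 -0.2  1.4]
move [-0.6  0.6 -0. ] turn 0.0
t 22.45 at [0.6136 0.2526 0.0205] -19.9 w 0.0336 F [0.4 1.2 0.8]
move [ 152.6  305.9 -130. ] turn -0.4
```

>>> {"op": "step_arm", "data": {"series": [[-0.4, 0, 0, 0.5, 0], [0.1, 0, 0, 0.5, 0], [0.1, 0, 0, 0.5, 0], [0.1, 0, 0, 0.5, 0], [0.1, 0, 0, 0.5, 0], [0.1, 0, 0, -30, 0], [0.1, 0, 0, -80, 0], [0.1, 0, 0, -130, 0], [0.5, 25, 50, -130, 0], [0.5, 50, 100, -130, 0], [0.5, 75, 150, -130, 0], [0.5, 100, 200, -130, 0], [0.5, 125, 250, -130, 0], [0.5, 145, 290, -130, 0], [0.5, 152, 306, -130, 0], [0.5, 152, 306, -130, 0], [0.5, 152, 306, -130, 0]]}}

```text
time: 24.58
tool_pos: [0.6521, -0.0853, 0.15]
ee_rot: [-3.141, 0.0, -0.346]
wrist_force: [0.2, 0.1, -0.3]
width: 0.0708
```

```bash
python3 -c "
from h import *
look('carton_mid');look('square_mid')
go(.652,-.087,.0165,-19.5)
cv2.imwrite('pics/w4.png',cams.snapshot('wrist')['pixels'][:,:,::-1])"
```

```text
wrist [ 0.5064 -0.0125  0.0251] 0.97
top [0.6122 0.2553 0.0228] 0.94
top [ 0.5059 -0.0093  0.0268] 0.68
side [0.6144 0.2531 0.0308] 0.93
side [ 0.5069 -0.0124  0.0234] 0.9
wrist [ 0.6514 -0.0853  0.029 ] 0.94
top [ 0.6529 -0.0827  0.0332] 0.38
side [ 0.6514 -0.0876  0.0331] 0.63
t 25.18 at [ 0.6521 -0.0871  0.15  ] -19.9 w 0.0707 F [-0.2  0.9 -0.1]
move [-1.000e-01 -0.000e+00  1.335e+02] turn -0.4
```

View pics/w4.png

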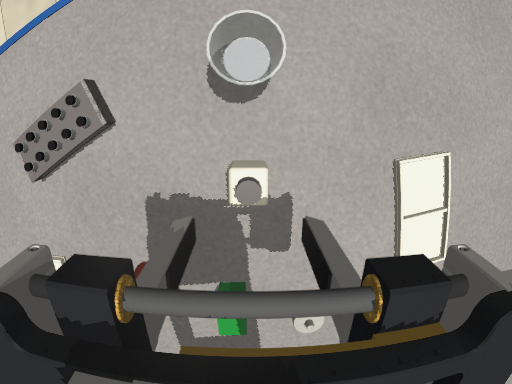

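Wrist view: the square bottle at (248,185) is centred and aligned with the jaws; the beaker at (247,48) is clear. The carton is in its cell. I grip the bottle.

>>> {"op": "step_arm", "data": {"series": [[0.5, 0, 0, 40, 0], [0.5, 0, 0, 80, 0], [0.5, 0, 0, 110, 0], [0.5, 0, 0, 125, 0], [0.5, 0, 0, 134, 0], [0.5, 0, 0, 134, 0], [-0.3, 0, 0, 134, 0], [-0.3, 0, 0, 134, 0], [-0.3, 0, 0, 134, 0], [-0.3, 0, 0, 134, 0], [-0.3, 0, 0, 134, 0], [-0.3, 0, 0, 115, 0], [-0.3, 0, 0, 90, 0], [-0.3, 0, 0, 40, 0], [-0.3, 0, 0, 0, 0], [-0.3, 0, 0, 0, 0], [-0.3, 0, 0, 0, 0]]}}

```text
time: 27.35
tool_pos: [0.6515, -0.087, 0.1492]
ee_rot: [3.141, 0.001, -0.347]
wrist_force: [-0.3, -0.2, -2.1]
width: 0.0396
```

```bash
python3 -c "
from h import *
look('square_mid');look('tray2')
go(.5698,-.2953,.1505,-9.9)"
```

```text
wrist [ 0.6497 -0.0861  0.1626] 0.67
top [ 0.6508 -0.0858  0.1642] 0.55
wrist [ 0.5324 -0.2878 -0.0011] 0.98
wrist [ 0.5398  0.2829 -0.0017] 0.87
top [ 0.2624  0.3168 -0.0041] 0.86
top [ 0.5261 -0.2932  0.0016] 0.8
side [ 0.5402  0.2773 -0.001 ] 0.97
side [ 0.7907  0.112  -0.0023] 0.72
t 27.95 at [ 0.6521 -0.0871  0.1499] -19.9 w 0.0398 F [ 0.2 -0.3 -0.5]
move [ -6.5 223.8  -0.6] turn -10.0
```

>>> {"op": "step_arm", "data": {"series": [[-0.3, 0, 55, 0, 0], [-0.3, -2, 110, 0, -5], [-0.3, -4, 165, 0, -10], [-0.3, -6, 210, 0, -10], [-0.3, -6, 224, 0, -10], [-0.3, -6, 224, 0, -10], [-0.3, -6, 224, 40, -10], [-0.3, -6, 224, 80, -10], [-0.3, -6, 224, 110, -10], [-0.3, -6, 224, 122, -10], [-0.3, -6, 224, 127, -10], [-0.3, -6, 224, 130, -10], [-0.3, -6, 224, 130, -10], [-0.3, -6, 224, 130, -10]]}}

```text
time: 29.7
tool_pos: [0.5707, -0.2961, 0.0211]
ee_rot: [3.141, -0.002, -0.173]
wrist_force: [-0.3, 0.1, -0.5]
width: 0.0398
```

```bash
python3 -c "
from h import *
look('square_mid')
go(.5698,-.2953,.0205,-9.9)
go(.464,-.100,.1505,-9.9)
cv2.imwrite('pics/w5.png',cams.snapshot('wrist')['pixels'][:,:,::-1])"
```

```text
wrist [ 0.5719 -0.2909  0.032 ] 0.69
top [ 0.5684 -0.2942  0.0332] 0.54
side [ 0.567  -0.2988  0.0377] 0.55
side [0.6127 0.2554 0.0307] 0.16
t 30.0 at [ 0.5704 -0.2959  0.0205] -9.9 w 0.0401 F [-0.  -0.9  0.2]
move [-0.7 -0.5  0. ] turn -0.0
t 30.0 at [ 0.5704 -0.2959  0.0205] -9.9 w 0.0401 F [-0.  -0.9  0.2]
move [-138.6 -174.7 -130. ] turn -0.0
```

View pics/w5.png

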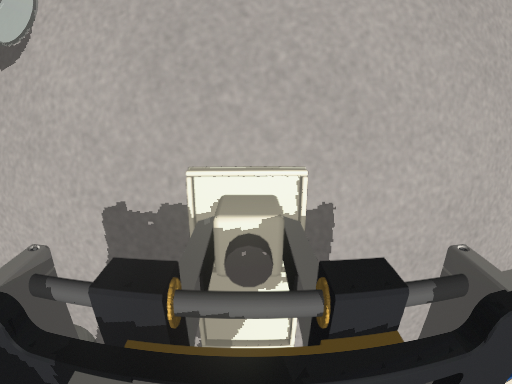

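Wrist view: the bottle is centred and aligned in the far cell (walls at columns 190 and 305, bottle at 248). I release it and go for the filter.

>>> {"op": "step_arm", "data": {"series": [[-0.3, 0, 0, 0.5, 0], [0.2, 0, 0, 0.5, 0], [0.2, 0, 0, 0.5, 0], [0.2, 0, 0, 0.5, 0], [0.2, 0, 0, 0.5, 0], [0.2, 0, 0, -30, 0], [0.2, 0, 0, -80, 0], [0.2, 0, 0, -130, 0], [0.5, -35, -45, -130, 0], [0.5, -70, -90, -130, 0], [0.5, -105, -135, -130, 0], [0.5, -135, -170, -130, 0], [0.5, -139, -175, -130, 0], [0.5, -139, -175, -130, 0], [0.5, -139, -175, -130, 0]]}}

```text
time: 31.92
tool_pos: [0.464, -0.1004, 0.15]
ee_rot: [3.141, -0.0, -0.174]
wrist_force: [0.6, 0.6, -0.4]
width: 0.0705
```

```bash
python3 -c "
from h import *
look('square_mid');look('filter_mid')
go(.464,-.100,.0165,-9.9)
cv2.imwrite('pics/w6.png',cams.snapshot('wrist')['pixels'][:,:,::-1])"
```

```text
wrist [ 0.5707 -0.294   0.0342] 0.59
side [ 0.5701 -0.2962  0.0371] 0.46
wrist [ 0.4614 -0.0951  0.0306] 0.81
top [ 0.4637 -0.1073  0.0309] 0.44
side [ 0.463  -0.0962  0.0248] 0.6
side [ 0.773  -0.13   -0.0054] 0.37
t 32.52 at [ 0.4634 -0.0994  0.1499] -9.9 w 0.0704 F [-0.   0.3 -0.4]
move [  0.7   0.5 133.4] turn -0.0
```

View pics/w6.png

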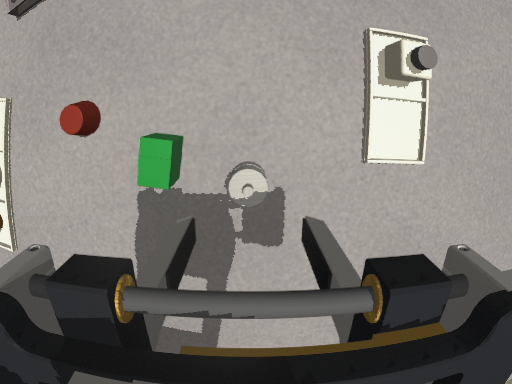

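Wrist view: the filter at (248,187) is centred; the green block at (160,160) is clear of the left finger with a narrower opening.

>>> {"op": "step_arm", "data": {"series": [[0.25, 0, 0, 40, 0], [0.25, 0, 0, 80, 0], [0.25, 0, 0, 110, 0], [0.25, 0, 0, 125, 0], [0.25, 0, 0, 134, 0], [0.25, 0, 0, 134, 0], [-0.3, 0, 0, 134, 0], [-0.3, 0, 0, 134, 0], [-0.3, 0, 0, 134, 0], [-0.3, 0, 0, 134, 0], [-0.3, 0, 0, 134, 0], [-0.3, 0, 0, 115, 0], [-0.3, 0, 0, 90, 0], [-0.3, 0, 0, 40, 0], [-0.3, 0, 0, 0, 0], [-0.3, 0, 0, 0, 0], [-0.3, 0, 0, 0, 0]]}}

```text
time: 34.7
tool_pos: [0.4621, -0.099, 0.1476]
ee_rot: [-3.141, 0.004, -0.173]
wrist_force: [-0.3, -0.1, -3.2]
width: 0.0395
```

```bash
python3 -c "
from h import *
look('filter_mid')
go(.495,-.2823,.1505,-9.9)"
```

```text
wrist [ 0.4583 -0.0978  0.1607] 0.68
side [ 0.4614 -0.0968  0.1562] 0.57
t 35.0 at [ 0.4627 -0.0991  0.1485] -9.9 w 0.0394 F [ 0.2  0.3 -2.9]
move [ 63.4 174.9  -2. ] turn -0.0
```

>>> {"op": "step_arm", "data": {"series": [[-0.3, 20, 55, 0, 0], [-0.3, 40, 110, 0, 0], [-0.3, 60, 160, 0, 0], [-0.3, 63, 175, 0, 0], [-0.3, 63, 175, 0, 0], [-0.3, 63, 175, 0, 0], [-0.3, 63, 175, 40, 0], [-0.3, 63, 175, 80, 0], [-0.3, 63, 175, 110, 0], [-0.3, 63, 175, 122, 0], [-0.3, 63, 175, 127, 0], [-0.3, 63, 175, 130, 0], [-0.3, 63, 175, 130, 0], [-0.3, 63, 175, 130, 0]]}}

```text
time: 36.75
tool_pos: [0.4959, -0.283, 0.021]
ee_rot: [3.141, -0.002, -0.173]
wrist_force: [-0.2, 0.9, -1.0]
width: 0.0396
```

```bash
python3 -c "
from h import *
look('filter_mid')
go(.495,-.2823,.0205,-9.9)"
```

```text
wrist [ 0.4916 -0.2808  0.0354] 0.81
top [ 0.4967 -0.2866  0.0344] 0.5
side [ 0.496  -0.2816  0.0312] 0.7
t 37.05 at [ 0.4959 -0.2831  0.021 ] -9.9 w 0.0396 F [-0.8  0.3  2. ]
move [-1.  -0.6  0.5] turn -0.0
```

Lower a touch, release, lift and retreat clear of the trays.

>>> {"op": "step_arm", "data": {"series": [[-0.3, 0, 0, 0.5, 0], [-0.3, 0, 0, 0.5, 0], [0.2, 0, 0, 0.5, 0], [0.2, 0, 0, 0.5, 0], [0.2, 0, 0, 0.5, 0], [0.2, 0, 0, 0.5, 0], [0.2, 0, 0, -30, 0], [0.2, 0, 0, -80, 0], [0.2, 0, 0, -140, 0], [0.2, -50, -30, -150, 0], [0.2, -100, -60, -150, 0], [0.2, -150, -90, -150, 0], [0.2, -180, -110, -150, 0], [0.2, -180, -110, -150, 0], [0.2, -180, -110, -150, 0]]}}

```text
time: 38.92
tool_pos: [0.3375, -0.1437, 0.1702]
ee_rot: [3.141, -0.001, -0.173]
wrist_force: [-0.1, 0.2, 0.1]
width: 0.056
```

Run:
```python
from h import *
for l in ['amber_mid','jar_mid','carton_mid','square_mid','filter_mid','stopper','beaker','rack']:
    print(l);look(l)
s=cams.snapshot('top');v=s['pixels'][70:300,50:480,::-1];cv2.imwrite('pics/top9.png',cv2.resize(v,None,fx=1.86,fy=1.86,interpolation=cv2.INTER_CUBIC))
s=cams.snapshot('side');cv2.imwrite('pics/side9.png',cv2.resize(s['pixels'][100:300,140:360,::-1],None,fx=2.7,fy=2.7,interpolation=cv2.INTER_CUBIC))
o=robot.get_obs();print(o['time'],o['tool_pos'],o['width'])
```

```text
amber_mid
top [0.4679 0.3083 0.0401] 0.46
side [0.4691 0.3013 0.0382] 0.94
jar_mid
top [0.5454 0.282  0.0248] 0.91
side [0.5441 0.2806 0.0224] 0.79
carton_mid
wrist [ 0.5091 -0.015   0.0246] 0.85
top [0.6154 0.2555 0.023 ] 0.58
top [ 0.5058 -0.0139  0.0265] 0.55
side [ 0.5061 -0.0129  0.0233] 0.97
side [0.6108 0.2549 0.0296] 0.63
square_mid
top [ 0.5694 -0.2948  0.0358] 0.97
top [0.6154 0.2565 0.0246] 0.31
side [ 0.5692 -0.2997  0.035 ] 0.5
filter_mid
wrist [ 0.4925 -0.2815  0.0347] 0.69
top [ 0.4949 -0.2868  0.0341] 0.78
top [ 0.5722 -0.2932  0.0362] 0.66
side [ 0.4925 -0.2791  0.0303] 0.73
stopper
top [ 0.5387  0.2843 -0.0021] 0.68
top [ 0.5713  0.0846 -0.0018] 0.46
side [ 0.5727  0.0843 -0.0042] 0.53
beaker
top [ 7.752e-01 -1.284e-01  2.000e-04] 0.72
top [ 0.496  -0.2874  0.0328] 0.64
side [ 0.7744 -0.1304 -0.0039] 0.84
rack
top [ 0.5731 -0.2946  0.0351] 0.25
side [0.7891 0.1144 0.0019] 0.66
41.425 [ 0.33695378 -0.14327082  0.16998734] 0.056193864114160615
```

View pics/top9.png

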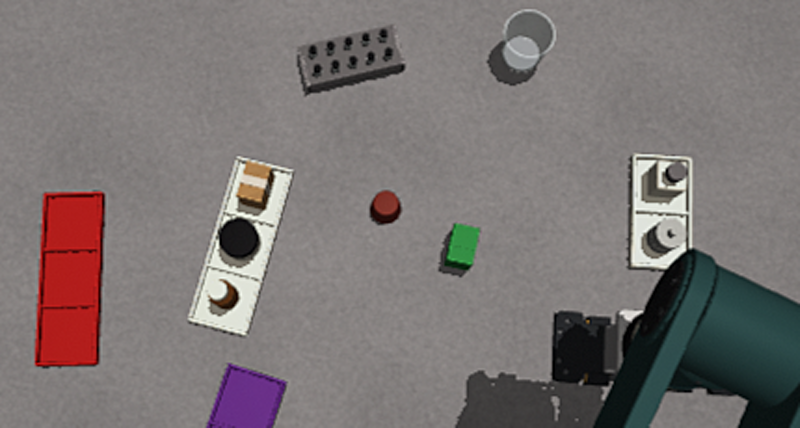

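View pics/side9.png

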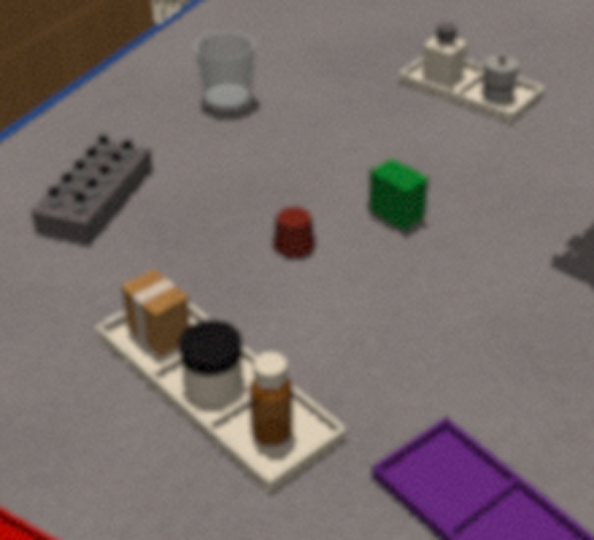

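Both views show all five pieces upright, each in a cell of its own: tray3 at (254,185), (239,238) and (223,294), tray2 at (668,180) and (668,237) in the top crop. Nothing else has moved.

```bash
python3 -c "
from bench import robot
print(robot.close_job())"
```

```text
the job is handed in; nothing more can be done
None
```

Both kits are made up and handed in at about 41 s of the 144 s allowed. The white three-cell tray holds the amber bottle (near cell), the jar (middle) and the brown carton (far). The white two-cell tray holds the square bottle (far) and the steel filter (near).

- **Placing:** The last top and side views show all five upright, each in its own cell. The networks put them within about 3–6 mm of the cell centres, close to their own 4 mm error. Each piece was lowered to within about half a millimetre of the cell floor before release.
- **Left alone:** The stopper, beaker and rack, and the green block, measure where they were at the start, within the networks' error. The gripper ended clear of everything.
- **Disagreements:** The networks gave some false hits, such as the green block as the carton or the red and purple trays as tray3. I ruled these out from the pictures. In the last check the wrist view found neither the amber bottle, the jar nor the square bottle, so those rest on the top and side views.

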